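# Take out a bayonet fuse carrier

## Task

Take the fuse carrier out of the fuse box: push its sprung cap down against the catch, keep it down while you turn it counter-clockwise to free it, and lift it out. Then stand the carrier upright in the hole of the aluminium parking block, fully home, and let go. Press and turn by feel, since the holder is brittle and cracks if it is forced, and leave the other things on the table where they are.

Things in the scene. Friction and masses are not known exactly. Their poses are not given: they have to be found in the camera images.
- fuse_carrier: Black fuse carrier, loose, 80 g, 84 mm tall. Origin on its axis at the underside of its two lugs; z up, x along grip bar and lugs. From the top: grip bar, flange, neck of diameter 26 mm down to z = -2 mm with opposite lugs at +x and -x (7 mm wide, z = 0 to 4, 43 mm over their ends), fuse of diameter 10 mm, z = -22 to -2. Starts locked: origin 42 mm above the table, x along the box's x.
- grip (a point): Middle of the carrier's upright grip bar: 40 mm (along x) x 12 mm (along y) x 26 mm high, carrier z = 36 to 62 mm; this point is at z = 49 mm. Below the bar is the round flange, diameter 44 mm, z = 28.5 to 36 mm; fingertips may rest on it to press down.
- fuse_box: Grey fixed box 110 x 90 x 40 mm (130 mm in x over its feet) with the round fuse holder on top. Origin on the holder's axis at table height; z up. A sprung plunger below pushes the carrier up against the holder's lip: about 4 N at rest, 0.5 N more per mm of push. The brittle holder cracks if carrier and holder press on each other with more than 30 N in any direction.
- collar (a point): Centre of the top of the holder's grey round collar, diameter 61 mm, 55 mm above the table; bore 32 mm, so the neck has 3 mm play sideways. Teeth block turning (3 degrees play) until the carrier is pushed down 3 to 12 mm; this depth differs each time and is unseen. A hard seat lies 2 mm deeper (5 to 14 mm of push). A push of 12 to 18 N always reaches the seat.
- lip (a point): Underside of the collar's lip, on the axis, 46 mm above the table: the lugs bear up on it when locked. Held down, the carrier turns counter-clockwise (from above) some 65 degrees to an end wall; between 53 and 65 degrees the lugs are under two slots (ribs on the collar at 60 and 240 degrees from the box's +x), the spring lifts it 3 mm and it pulls straight up.
- park_block: Fixed bare aluminium block 80 x 80 x 45 mm, with a vertical round hole in its top face, diameter 34 mm with a small chamfer, 35 mm deep. Origin under the centre of the hole, at table height; z up. The carrier goes in fuse first and is home when its lugs rest on the top face (carrier origin 45 mm above the table); any heading will do.
- chip_box: Bystander: flat dark chip box with a grey lid, 60 x 55 x 18 mm, origin at the centre of its underside.
- loupe: Bystander: black stand loupe, diameter 35 mm, 42 mm tall, origin at the centre of its underside.
- tip_tube: Bystander: grey tube with a blue cap, standing, diameter 20 mm, 64 mm tall, origin at the centre of its underside.

How it is judged:
On the way, in this order (a step that is already met when the one before it is completed fails the run):
1. the carrier, still down in the holder, has been turned free (by more than 45 degrees) (angle between the x axis of fuse_carrier and the x axis of fuse_box, either way round above 0.79 rad and z of fuse_carrier in the frame of fuse_box below 0.047 m and horizontal distance between fuse_carrier and fuse_box below 0.006 m), for 0.05 s.
2. the carrier is lifted clear of the holder (z of fuse_carrier in the frame of fuse_box above 0.079 m), for 0.1 s.
At the end, for the whole second after the job is handed in: The fuse carrier stands in the hole of the parking block, its axis within 5 mm of the hole's, upright within 0.1 rad, its lugs down on the top face (within 3.5 mm), at rest and released; the bystanders are where they were (within 15 mm) (horizontal distance between fuse_carrier and park_block below 0.005 m and z of fuse_carrier in the frame of park_block between 0.042 and 0.0485 m and angle between fuse_carrier's own z axis and vertical below 0.1 rad and linear speed of fuse_carrier below 0.02 m/s); the robot touches nothing.
It fails at once if carrier and holder press on each other with more than 30 N: the holder cracks (contact force between fuse_carrier and fuse_box above 30 N).
It fails at once if a bystander is moved by more than 15 mm (distance of any of chip_box, loupe, tip_tube from where it was at the start of the episode above 0.015 m).
It also fails if it takes over 61 s, if anything falls off the work surface, if the arm or the gripper's body presses on something with over 40 N, if the wrist force passes 120 N, or if a joint passes its speed limit or range.

## Robot

A 7-joint arm with a two-finger parallel gripper is mounted at the origin on a cart in front of the work surface, level with it; the furniture and walls round the work are solid. World frame = base frame: x ahead of the robot, y to its left, z up, the work surface at z = 0. Lengths are in m, angles in rad, forces in N, time in s.
With the tool pointing down it reaches from about 0.4 to 0.925 m from the base axis. Payload 5.6 kg.
Tool frame: the origin (TCP) lies on the centre line of the jaws, within the pads' length; the fingertips stand 11 mm ahead of it and the grasp point (between the pads) lies 8 mm behind it; z points along the fingers, y is the line along which they close (so a half turn about z gives the same grasp; the last joint's range is limited). The gripper opens to 85 mm and grips with 20 to 120 N. Pads are 22 mm wide; open, the fingers measure 114 mm over their backs; the gripper's body (76 mm by 85 mm) begins 54 mm behind the grasp point. The pads swing forward as they close: fully open they stand 13 mm farther back than shut.
Start: joints at [1.292, 0.468, -0.012, 1.603, 0.006, 1.071, -0.056], TCP at [0.152, -0.632, 0.22] pointing down, gripper open.
Joint ranges: [-2.53, 2.53], [-0.31, 2.02], [-1.57, 1.55], [0.28, 2.44], [-1.29, 4.43], [0.15, 1.84], [-2.92, 2.92]. Speed limits (rad/s): [2.57, 2.57, 3.14, 3.14, 3.14, 3.14, 3.14].

## Interface

Orientations are given as a 3x3 rotation matrix whose columns are the frame's x, y, z axes.
In Python, from plant import arm gives the robot as it stands.
- The arm moves only by the shell command python3 -m inch 'ROWS'. ROWS is text: rows parted by semicolons, each of 7 numbers parted by spaces: the turn, a rotation vector about the world's x, y, z in degrees, then the shift along the world's x, y, z in mm, then the finger opening in mm, from 0 to 85.4. In form: wx wy wz tx ty tz claw; .... A call has exactly 5 rows; each row shifts and turns the commanded pose from where the row before left it; what a row does not reach is not made up. A row lasts 1/10 s, in which the tool goes at most 50 mm and 8.59 degrees, less where a joint would pass 70% of its speed; a pose out of reach is approached as far as the arm can. A call with a gripper value outside its range is refused whole. The fingers move at their own pace and stop on an object; the grip force is fixed at half the most. Time passes only in rows, so rows that do not move let the fingers close, or fill a call up. It gives the time, the measured TCP pose, the force, the opening and the grip force at its end, in the units of the state.
- arm.sense(): the state, without advancing time (a new reading comes with each control period).
- arm.capture(name): name is "side" or "top" or "wrist"; returns the picture (384x512x3 uint8, red, green, blue); there is no depth.
- arm.get_calibration(name): a dict with "fovy" (degrees; the focal length in pixels is half the picture's height over the tangent of half this angle, whatever the lens; pixels are square), "cx", "cy" (the principal point, pixels), "world_to_cam" (4x4, takes a point from world to camera coordinates); the wrist camera has in their place "tool_from_camera" (4x4, takes a point from camera to tool coordinates, whose origin is the TCP and whose axes are the flange's). Camera axes: x right, y up, looking along -z (the intrinsics and any distortion apply to the point x, -y, -z); pixel columns grow to the right and rows downward; lengths in m; the calibration is good to about 2 mm. A picture is of the moment at which its call begins: read the wrist's pose just before it. get_calibration takes no time and is no camera call.
- arm.sign_off(): hands the job in; it is judged then, once.
Trained networks look in the newest picture that a camera, given by its name, has taken for a name from the list of things; names that differ only in an ending like _2 or _b are one class to them, and where a whole thing is asked for, a point or a joint stands for the part that bears it (a point fixed in the world has none). Each returns a list of dicts, best first, with "score" (0 to 1); they miss things now and then, are a little off and sometimes report something else, mostly with a low value. They report only what shows in the picture. A call takes as long as a camera call.
- arm.recognise(thing, camera): "extent" ([left, top, right, bottom] in pixels, round what is visible of it).
- arm.masks_of(thing, camera): "pixels" (384x512 bool, what is visible of it) and "extent" ([left, top, right, bottom] in pixels, round what is visible of it).
- arm.spot_point(thing, camera): "uv" ([column, row] in pixels: a listed point, or the origin of a listed thing).
The state is a dict: "time": time; "joints": joint angles; "qvel": joint speeds; "tau": joint torques, N m; "position": TCP position; "ee_rot": TCP orientation; "wrist_force": force on the tool from outside, world axes, zero at the start; "ft_torque": the same for the moment, N m; "finger_gap": finger opening in m; "finger_force": force on a finger pad.
Only numpy, scipy, OpenCV 4.12 (cv2) and the standard library are available. Lean on these libraries where they do the work, as an engineer would, in place of code of your own. Each camera call takes 0.05 s, during which the arm holds its last target. There are 200 camera calls.

## Working session

There is one attempt and no reset: what is moved stays moved. The work goes in short steps, Python scripts to look and compute and a shell command to move; the robot and the scene stay as the last step left them, time stands still between calls to the robot, and variables do not carry over. Pictures are saved under pics/ and viewed, at most 10 in all, crops included, and the job is handed in when it is done.

```bash
ls; mkdir -p pics; cat > h.py <<'E'
import numpy as np, cv2
from plant import arm
def cal(n,s=None):
    c=arm.get_calibration(n); f=192/np.tan(np.radians(c["fovy"])/2)
    if "world_to_cam" in c: T=np.linalg.inv(np.array(c["world_to_cam"]))
    else:
        s=s or arm.sense(); W=np.eye(4); W[:3,:3]=s["ee_rot"]; W[:3,3]=s["position"]
        T=W@np.array(c["tool_from_camera"])
    return f,c["cx"],c["cy"],T,c
def ray(n,uv,K):
    f,cx,cy,T,c=K
    d=np.array([(uv[0]-cx)/f,-(uv[1]-cy)/f,-1]); return T[:3,3],T[:3,:3]@d
def atz(n,uv,z,K):
    o,d=ray(n,uv,K); return o+d*(z-o[2])/d[2]
def proj(p,K):
    f,cx,cy,T,c=K; q=np.linalg.inv(T)@np.r_[p,1]; return [cx+f*q[0]/-q[2],cy-f*q[1]/-q[2]]
E
python3 - <<'E'
from h import *
print(arm.sense())
for n in("top","side","wrist"):
    K=cal(n); im=arm.capture(n); cv2.imwrite(f"pics/{n}0.png",im[:,:,::-1])
    print(n,{k:v for k,v in K[4].items()},K[3].round(3).tolist())
    for t,z in(("grip",.091),("collar",.055),("fuse_box",0),("park_block",0),("chip_box",0),("loupe",0),("tip_tube",0),("fuse_carrier",.042)):
        for r in arm.spot_point(t,n)[:2]: print(t,np.round(r["uv"],1),round(r["score"],2),atz(n,r["uv"],z,K).round(4))
a=[cv2.imread(f"pics/{n}0.png") for n in("top","side")]
cv2.imwrite("pics/ts.png",cv2.resize(cv2.hconcat(a),(800,300)))
E
```

```text
pics
{'time': 0.0, 'joints': array([ 1.29197182,  0.46835824, -0.0116159 ,  1.60365218,  0.00599576,
        1.07141879, -0.05630524]), 'qvel': array([-0.00072475,  0.00015793, -0.00059595,  0.00022814, -0.00081432,
       -0.00141895, -0.00028588]), 'tau': array([-4.01420584e-04, -5.32386303e+01,  2.16810883e-02, -2.51300365e+01,
        1.15462524e-02,  7.74095213e-03, -1.91684893e-05]), 'position': array([ 0.1516692 , -0.63144185,  0.21883883]), 'ee_rot': array([[ 9.72335880e-01,  2.33586497e-01, -5.32982252e-04],
       [ 2.33587076e-01, -9.72334364e-01,  1.72128565e-03],
       [-1.16167875e-04, -1.79816556e-03, -9.99998377e-01]]), 'wrist_force': array([ 0.50586659, -0.23550176,  0.10888602]), 'ft_torque': array([ 0.00081134, -0.00271916,  0.01171885]), 'finger_force': 0.0, 'finger_gap': 0.0853079786374261}
top {'fovy': 50.02318850150497, 'cx': 254.93978931443476, 'cy': 186.77269196774097, 'world_to_cam': array([[ 0.15075724, -0.98856814, -0.00229889,  0.07633236],
       [ 0.96664401,  0.14692593,  0.20979069, -0.64216452],
       [-0.20705463, -0.03384967,  0.97774362, -0.8061
[... 1368 characters left out ...]
] 0.88 [0.712 0.264 0.   ]
fuse_carrier [210.4 199.1] 0.92 [0.5492 0.0906 0.042 ]
fuse_carrier [276.9 195.5] 0.55 [0.5595 0.2297 0.042 ]
wrist {'fovy': 62.00296106282255, 'cx': 254.5484197684379, 'cy': 192.59998897053325, 'tool_from_camera': array([[ 2.00259070e-04,  9.58214587e-01,  2.86050283e-01,
         7.38739989e-02],
       [ 9.99999800e-01, -3.63662471e-04,  5.18117491e-04,
        -1.35994381e-04],
       [ 6.00493490e-04,  2.86050122e-01, -9.58214468e-01,
        -1.54326423e-01],
       [ 0.00000000e+00,  0.00000000e+00,  0.00000000e+00,
         1.00000000e+00]])} [[0.234, 0.932, 0.278, 0.224], [-0.972, 0.224, 0.066, -0.615], [-0.001, -0.286, 0.958, 0.374], [0.0, 0.0, 0.0, 1.0]]
```

View pics/top0.png

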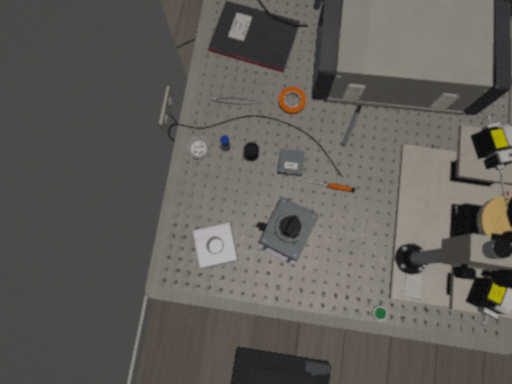

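View pics/side0.png

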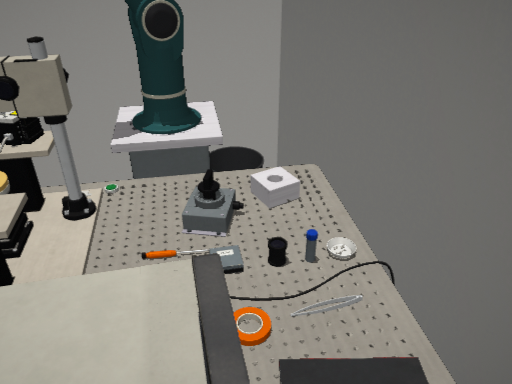

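The top view shows the grey fuse box at about (289,229), the parking block at (215,246), and the bystanders at (290,164), (250,152) and (225,145). A microscope stand at about (410,258) lies between the start pose and the box. The side view agrees: box (208,205), block (275,187). I'll get the stand's height and the box heading, then move.

```bash
python3 - <<'E'
from h import *
K=cal("top");S=cal("side")
b=atz("top",(410,258),0,K); print("base",b, atz("side",(77,208),0,S))
for z in np.arange(.1,.8,.1): print(z,np.round(proj(np.r_[b[:2],z],S)), np.round(proj(np.r_[b[:2],z],K)))
print("left edge eqpt", atz("top",(400,300),.0,K),atz("top",(405,150),.0,K))
arm.capture("top")
for t,z in(("fuse_box",.02),("park_block",.045)):
    m=arm.masks_of(t,"top")[0]["pixels"]; 
    c,_=cv2.findContours(m.astype(np.uint8),0,1); c=max(c,key=cv2.contourArea)
    p=np.array([atz("top",q[0],z,K)[:2]*1000 for q in c],np.float32)
    r=cv2.minAreaRect(p); print(t,r)
im=arm.capture("wrist"); a=cv2.imread("pics/side0.png")[0:240,0:320]
cv2.imwrite("pics/w0.png",im[:,:,::-1])
E
```

```text
base [ 0.53013835 -0.1886008   0.        ] [ 0.46910314 -0.19672764  0.        ]
0.1 [ 65. 182.] [429. 256.]
0.2 [ 52. 135.] [452. 253.]
0.30000000000000004 [38. 82.] [483. 250.]
0.4 [21. 20.] [526. 245.]
0.5 [  2. -53.] [589. 238.]
0.6 [ -21. -138.] [690. 227.]
0.7000000000000001 [ -49. -241.] [879. 206.]
left edge eqpt [ 0.43718638 -0.17373626  0.        ] [ 0.77738753 -0.15897016  0.        ]
fuse_box ((552.9611206054688, 98.02946472167969), (112.21859741210938, 128.5507354736328), 71.49219512939453)
park_block ((490.534423828125, 238.96966552734375), (83.48898315429688, 82.0514907836914), 21.0047607421875)
```

View pics/w0.png

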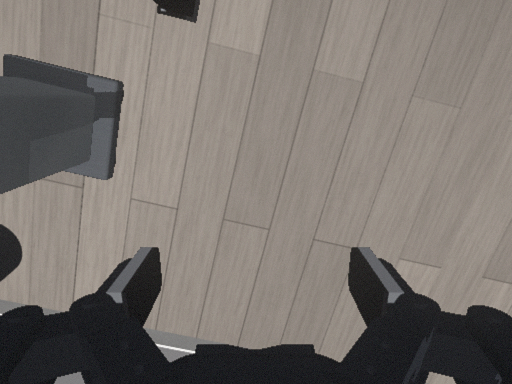

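The wrist view shows only floor, a dark chair-like thing at left and the open fingers. The stand is about 0.35 m tall at (0.50,-0.19), so I'll go over it at about 0.45 m.

```bash
python3 -m inch '0 0 0 0 0 46 85; 0 0 0 0 0 46 85; 0 0 0 0 0 46 85; 0 0 0 0 0 46 85; 0 0 0 0 0 46 85'; python3 -m inch '0 0 0 23 42 0 85; 0 0 0 23 42 0 85; 0 0 0 23 42 0 85; 0 0 0 23 42 0 85; 0 0 0 23 42 0 85'
```

```text
time: 2.05
position: [0.1517, -0.6317, 0.452]
ee_rot: [[0.972, 0.234, 0.0], [0.234, -0.972, -0.001], [-0.0, 0.001, -1.0]]
wrist_force: [0.0, -1.6, 0.2]
finger_gap: 0.0852
finger_force: 0.0
time: 2.55
position: [0.2674, -0.4201, 0.45]
ee_rot: [[0.972, 0.233, 0.0], [0.233, -0.972, -0.001], [0.0, 0.001, -1.0]]
wrist_force: [0.8, -0.1, -0.2]
finger_gap: 0.0851
finger_force: 0.0
```

```bash
python3 -m inch '0 0 0 23 42 0 85; 0 0 0 23 42 0 85; 0 0 0 23 42 0 85; 0 0 0 23 42 0 85; 0 0 0 23 42 0 85'; python3 -m inch '0 0 -6 23 42 0 85; 0 0 -6 23 42 0 85; 0 0 -6 23 42 0 85; 0 0 -7 23 42 0 85; 0 0 -7 23 42 0 85'
```

```text
time: 3.05
position: [0.3823, -0.2101, 0.4502]
ee_rot: [[0.972, 0.233, 0.001], [0.233, -0.972, -0.001], [0.0, 0.001, -1.0]]
wrist_force: [1.3, 0.4, 0.1]
finger_gap: 0.0848
finger_force: 0.0
time: 3.55
position: [0.4936, -0.008, 0.4502]
ee_rot: [[0.953, -0.301, 0.001], [-0.301, -0.953, -0.001], [0.001, 0.001, -1.0]]
wrist_force: [0.2, -0.2, 0.2]
finger_gap: 0.0853
finger_force: 0.0
```

```bash
python3 -m inch '0 0 0 11 20 -35 85; 0 0 0 11 20 -40 85; 0 0 0 11 20 -40 85; 0 0 0 11 20 -40 85; 0 0 0 11 18 -40 85'; python3 - <<'E'
from h import *
s=arm.sense(); K=cal("wrist",s); im=arm.capture("wrist"); cv2.imwrite("pics/w1.png",im[:,:,::-1])
print(s["joints"].round(2))
for t,z in(("grip",.091),("collar",.055),("fuse_box",0),("fuse_carrier",.042),("lip",.046),("park_block",0)):
    for r in arm.spot_point(t,"wrist")[:2]: print(t,np.round(r["uv"],1),round(r["score"],2),atz("w",r["uv"],z,K).round(4))
E
```

```text
time: 4.05
position: [0.5484, 0.0893, 0.2534]
ee_rot: [[0.955, -0.297, 0.0], [-0.297, -0.955, -0.0], [0.001, 0.0, -1.0]]
wrist_force: [0.0, 0.3, 0.8]
finger_gap: 0.0848
finger_force: 0.0
[ 0.33  0.36 -0.69  1.77  0.26  1.1  -2.32]
grip [252.6 166.5] 0.93 [0.5555 0.0899 0.091 ]
fuse_box [253.1 151.7] 0.71 [0.5556 0.0898 0.    ]
fuse_carrier [255.7 161. ] 0.62 [0.5509 0.0879 0.042 ]
lip [255.7 162.6] 0.59 [0.5498 0.0883 0.046 ]
park_block [164.3 229.3] 0.61 [0.4892 0.2388 0.    ]
```

View pics/w1.png

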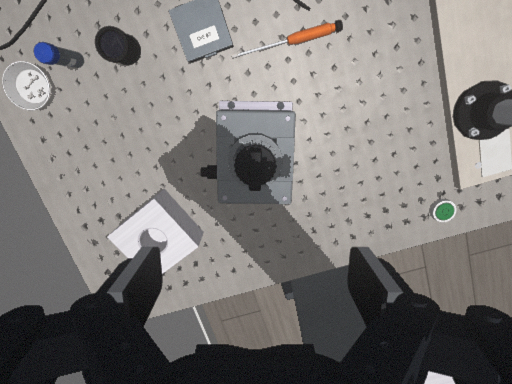

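The wrist view shows the box aligned with the tool (top face columns 217–295, rows 110–204), the dark carrier at (255,165) and the block hole at (153,238). I'll go lower for a closer look.

```bash
python3 -m inch '0 0 -0.9 1 0 -20 85; 0 0 0 1 0 -20 85; 0 0 0 1 0 -20 85; 0 0 0 0 0 -20 85; 0 0 0 0 0 -15 85'; python3 - <<'E'
from h import *
s=arm.sense(); K=cal("wrist",s); im=arm.capture("wrist")
for t,z in(("grip",.091),("collar",.055),("fuse_box",0),("fuse_carrier",.042),("lip",.046),("park_block",0)):
    for r in arm.spot_point(t,"wrist")[:2]: print(t,np.round(r["uv"],1),round(r["score"],2),atz("w",r["uv"],z,K).round(4))
g=cv2.convertScaleAbs(im[:,:,::-1],alpha=2.0,beta=20); cv2.imwrite("pics/w2.png",cv2.resize(g[60:300,110:400],None,fx=2.5,fy=2.5))
E
```

```text
time: 4.9
position: [0.5519, 0.0872, 0.1605]
ee_rot: [[0.95, -0.314, 0.002], [-0.314, -0.95, -0.001], [0.002, 0.0, -1.0]]
wrist_force: [-0.5, 0.1, 0.4]
finger_gap: 0.0849
finger_force: 0.0
grip [254.2 200.5] 0.61 [0.553  0.0879 0.091 ]
collar [251.6 201.7] 0.42 [0.5416 0.0941 0.055 ]
fuse_box [249.8 171.6] 0.7 [0.5556 0.0919 0.    ]
fuse_carrier [253.5 185.1] 0.97 [0.5518 0.0891 0.042 ]
lip [179.8  15. ] 0.74 [0.6963 0.0997 0.046 ]
park_block [143.2 265. ] 0.74 [0.4925 0.2369 0.    ]
```

View pics/w2.png

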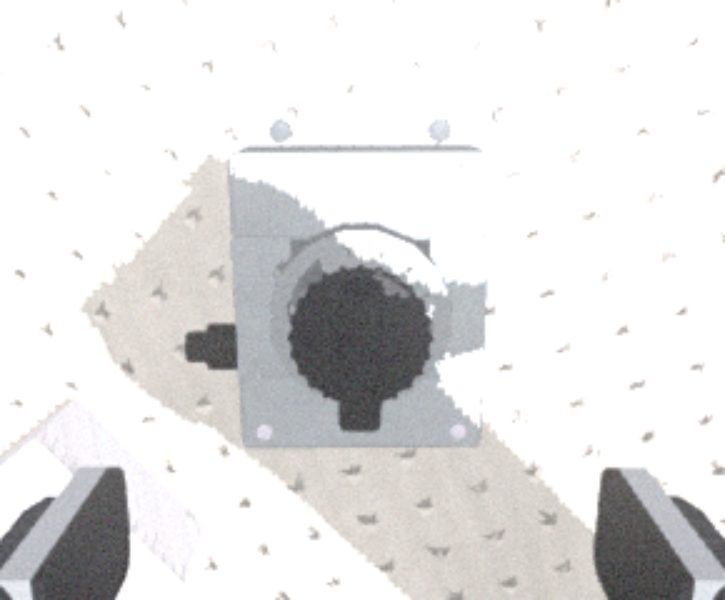

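The close view shows the flange disc centred at crop (360,334), i.e. full (254.2,193.6). The bar end points straight down the picture at (360,415), and the box edges are level, so the heading is good.

```bash
python3 - <<'E'
from h import *
s=arm.sense(); K=cal("wrist",s)
im=cv2.convertScaleAbs(arm.capture("wrist"),alpha=5,beta=0)
cv2.imwrite("pics/w3.png",cv2.resize(im[150:250,200:310,::-1],None,fx=5,fy=5,interpolation=cv2.INTER_CUBIC))
p=atz("w",(254.2,193.6),.078,K); print("flange",p)
d=p-s["position"]; print("in tool",(s["ee_rot"].T@d*1000).round(1), s["position"])
E
```

```text
flange [0.55422479 0.088924   0.078     ]
in tool [ 1.9 -1.1 83.1] [0.55194548 0.08851766 0.16110619]
```

View pics/w3.png

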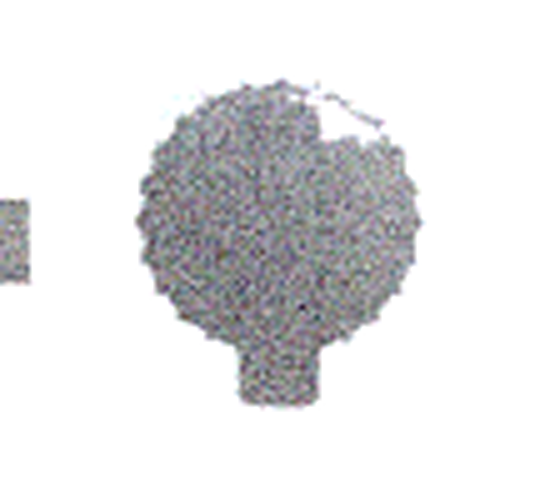

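```bash
python3 -m inch '0 0 0 1 0 -14 85; 0 0 0 1 0 -14 85; 0 0 0 0 0 -14 85; 0 0 0 0 0 -14 85; 0 0 0 0 0 -8 85'; python3 -m inch '0 0 0 0 0 0 40; 0 0 0 0 0 0 20; 0 0 0 0 0 0 20; 0 0 0 0 0 0 20; 0 0 0 0 0 0 20'
```

```text
time: 5.8
position: [0.552, 0.0882, 0.0935]
ee_rot: [[0.95, -0.312, -0.003], [-0.312, -0.95, -0.001], [-0.003, 0.001, -1.0]]
wrist_force: [-0.2, 0.2, 0.3]
finger_gap: 0.0853
finger_force: 0.0
time: 6.3
position: [0.5534, 0.0884, 0.0963]
ee_rot: [[0.95, -0.312, 0.001], [-0.312, -0.95, -0.0], [0.001, 0.0, -1.0]]
wrist_force: [-0.2, -0.6, -0.6]
finger_gap: 0.0202
finger_force: 0.0
```

```bash
python3 -m inch '0 0 0 0 0 -2 20; 0 0 0 0 0 -2 20; 0 0 0 0 0 0 8; 0 0 0 0 0 0 5; 0 0 0 0 0 0 5'; python3 -m inch '0 0 0 0 0 0 5; 0 0 0 0 0 0 5; 0 0 0 0 0 0 5; 0 0 0 0 0 0 5; 0 0 0 0 0 0 5'
```

```text
time: 6.8
position: [0.5529, 0.0882, 0.0916]
ee_rot: [[0.95, -0.312, -0.001], [-0.312, -0.95, -0.001], [-0.001, 0.001, -1.0]]
wrist_force: [-0.9, -0.5, -0.1]
finger_gap: 0.0072
finger_force: 58.7
time: 7.3
position: [0.553, 0.0883, 0.0917]
ee_rot: [[0.95, -0.312, -0.001], [-0.312, -0.95, -0.0], [-0.0, 0.001, -1.0]]
wrist_force: [-1.1, -1.0, -0.5]
finger_gap: 0.0074
finger_force: 58.6
```

```bash
python3 -m inch '0 0 0 0 0 -1 5; 0 0 0 0 0 -1 5; 0 0 0 0 0 0 5; 0 0 0 0 0 0 5; 0 0 0 0 0 0 5'
```

```text
time: 7.8
position: [0.5535, 0.0885, 0.0901]
ee_rot: [[0.95, -0.312, 0.001], [-0.312, -0.95, -0.0], [0.001, -0.0, -1.0]]
wrist_force: [0.2, -0.4, 4.6]
finger_gap: 0.0072
finger_force: 60.8
```

```bash
python3 -m inch '0 0 0 0 0 -1 5; 0 0 0 0 0 -1 5; 0 0 0 0 0 0 5; 0 0 0 0 0 0 5; 0 0 0 0 0 0 5'
```

```text
time: 8.3
position: [0.5533, 0.0884, 0.0879]
ee_rot: [[0.95, -0.312, 0.0], [-0.312, -0.95, -0.0], [0.0, 0.0, -1.0]]
wrist_force: [-0.1, -0.7, 5.9]
finger_gap: 0.0073
finger_force: 61.0
```

```bash
python3 -m inch '0 0 0 0 0 -1 5; 0 0 0 0 0 -1 5; 0 0 0 0 0 0 5; 0 0 0 0 0 0 5; 0 0 0 0 0 0 5'
```

```text
time: 8.8
position: [0.5534, 0.0885, 0.086]
ee_rot: [[0.95, -0.312, 0.0], [-0.312, -0.95, -0.0], [0.0, 0.0, -1.0]]
wrist_force: [-0.1, -0.6, 6.5]
finger_gap: 0.007
finger_force: 61.2
```

```bash
python3 -m inch '0 0 0 0 0 -0.5 5; 0 0 0 0 0 -0.5 5; 0 0 0 0 0 0 5; 0 0 0 0 0 0 5; 0 0 0 0 0 0 5'
```

```text
time: 9.3
position: [0.5535, 0.0885, 0.0852]
ee_rot: [[0.95, -0.312, 0.001], [-0.312, -0.95, -0.0], [0.001, -0.0, -1.0]]
wrist_force: [-0.2, -0.5, 6.9]
finger_gap: 0.0074
finger_force: 61.6
```

```bash
python3 -m inch '0 0 0 0 0 -0.5 5; 0 0 0 0 0 -0.5 5; 0 0 0 0 0 0 5; 0 0 0 0 0 0 5; 0 0 0 0 0 0 5'
```

```text
time: 9.8
position: [0.5536, 0.0885, 0.0843]
ee_rot: [[0.95, -0.312, 0.001], [-0.312, -0.95, -0.0], [0.001, -0.0, -1.0]]
wrist_force: [-0.7, -0.9, 6.0]
finger_gap: 0.0073
finger_force: 61.7
```

```bash
python3 -m inch '0 0 0 0 0 -0.5 5; 0 0 0 0 0 -0.5 5; 0 0 0 0 0 0 5; 0 0 0 0 0 0 5; 0 0 0 0 0 0 5'
```

```text
time: 10.3
position: [0.5537, 0.0885, 0.0834]
ee_rot: [[0.95, -0.312, 0.001], [-0.312, -0.95, -0.0], [0.001, -0.0, -1.0]]
wrist_force: [-0.1, -0.2, 9.0]
finger_gap: 0.0075
finger_force: 61.9
```

```bash
python3 -m inch '0 0 0 0 0 -0.5 5; 0 0 0 0 0 -0.5 5; 0 0 0 0 0 0 5; 0 0 0 0 0 0 5; 0 0 0 0 0 0 5'
```

```text
time: 10.8
position: [0.5538, 0.0885, 0.0825]
ee_rot: [[0.95, -0.312, 0.001], [-0.312, -0.95, -0.0], [0.001, -0.0, -1.0]]
wrist_force: [-1.2, -0.5, 8.3]
finger_gap: 0.0073
finger_force: 62.1
```

```bash
python3 -m inch '0 0 0 0 0 -0.5 5; 0 0 0 0 0 -0.5 5; 0 0 0 0 0 0 5; 0 0 0 0 0 0 5; 0 0 0 0 0 0 5'
```

```text
time: 11.3
position: [0.5539, 0.0886, 0.0816]
ee_rot: [[0.95, -0.312, 0.002], [-0.312, -0.95, -0.0], [0.001, -0.0, -1.0]]
wrist_force: [1.1, -1.0, 9.1]
finger_gap: 0.0073
finger_force: 62.2
```

```bash
python3 -m inch '0 0 0 0 0 -0.5 5; 0 0 0 0 0 -0.5 5; 0 0 0 0 0 0 5; 0 0 0 0 0 0 5; 0 0 0 0 0 0 5'
```

```text
time: 11.8
position: [0.554, 0.0886, 0.0806]
ee_rot: [[0.95, -0.312, 0.002], [-0.312, -0.95, -0.0], [0.002, -0.0, -1.0]]
wrist_force: [-0.2, -0.5, 9.4]
finger_gap: 0.007
finger_force: 62.4
```

```bash
python3 -m inch '0 0 0 0 0 -0.5 5; 0 0 0 0 0 -0.5 5; 0 0 0 0 0 0 5; 0 0 0 0 0 0 5; 0 0 0 0 0 0 5'
```

```text
time: 12.3
position: [0.554, 0.0886, 0.0797]
ee_rot: [[0.95, -0.312, 0.002], [-0.312, -0.95, -0.0], [0.002, -0.0, -1.0]]
wrist_force: [-0.1, -1.1, 9.2]
finger_gap: 0.007
finger_force: 62.5
```

```bash
python3 -m inch '0 0 0 0 0 -0.5 5; 0 0 0 0 0 -0.5 5; 0 0 0 0 0 0 5; 0 0 0 0 0 0 5; 0 0 0 0 0 0 5'
```

```text
time: 12.8
position: [0.5541, 0.0887, 0.0788]
ee_rot: [[0.95, -0.312, 0.002], [-0.312, -0.95, -0.0], [0.002, -0.001, -1.0]]
wrist_force: [-0.3, -1.4, 10.7]
finger_gap: 0.0077
finger_force: 62.6
```

```bash
python3 -m inch '0 0 0 0 0 -0.5 5; 0 0 0 0 0 -0.5 5; 0 0 0 0 0 0 5; 0 0 0 0 0 0 5; 0 0 0 0 0 0 5'
```

```text
time: 13.3
position: [0.5542, 0.0887, 0.0779]
ee_rot: [[0.95, -0.312, 0.002], [-0.312, -0.95, -0.0], [0.002, -0.001, -1.0]]
wrist_force: [-1.1, -1.3, 10.1]
finger_gap: 0.0071
finger_force: 62.8
```

```bash
python3 -m inch '0 0 0 0 0 -0.5 5; 0 0 0 0 0 0 5; 0 0 0 0 0 0 5; 0 0 0 0 0 0 5; 0 0 0 0 0 0 5'
```

```text
time: 13.8
position: [0.5544, 0.0887, 0.0778]
ee_rot: [[0.95, -0.312, 0.003], [-0.312, -0.95, -0.0], [0.003, -0.001, -1.0]]
wrist_force: [-1.7, -0.2, 13.0]
finger_gap: 0.0074
finger_force: 63.5
```

```bash
python3 -m inch '0 0 1 0 0 0 5; 0 0 1.5 0 0 0 5; 0 0 1.5 0 0 0 5; 0 0 2 0 0 0 5; 0 0 2 0 0 0 5'; python3 -c "
from plant import arm;s=arm.sense();print(s['ft_torque'],s['wrist_force'])"
```

```text
time: 14.3
position: [0.5545, 0.0889, 0.0778]
ee_rot: [[0.985, -0.175, 0.003], [-0.175, -0.985, 0.0], [0.003, -0.001, -1.0]]
wrist_force: [-0.6, -1.7, 12.9]
finger_gap: 0.0074
finger_force: 63.3
[-0.18264003  0.11770733 -0.01668646] [-0.55806028 -1.73665741 12.90116093]
```

```bash
python3 -m inch '0 0 4 0 0 0 5; 0 0 4 0 0 0 5; 0 0 4 0 0 0 5; 0 0 4 0 0 0 5; 0 0 4 0 0 0 5'
```

```text
time: 14.8
position: [0.5545, 0.0891, 0.0777]
ee_rot: [[0.985, 0.174, 0.003], [0.174, -0.985, 0.0], [0.003, 0.0, -1.0]]
wrist_force: [-0.6, 0.4, 11.6]
finger_gap: 0.0074
finger_force: 63.1
```

```bash
python3 -m inch '0 0 4 0 0 0 5; 0 0 4 0 0 0 5; 0 0 4 0 0 0 5; 0 0 3 0 0 0 5; 0 0 3 0 0 0 5'; python3 -c "
from plant import arm;s=arm.sense();print(s['ft_torque'],s['wrist_force'])"
```

```text
time: 15.3
position: [0.5545, 0.0892, 0.0776]
ee_rot: [[0.883, 0.469, 0.003], [0.469, -0.883, 0.001], [0.003, 0.001, -1.0]]
wrist_force: [-0.2, 0.5, 11.1]
finger_gap: 0.0074
finger_force: 63.1
[-0.02077734  0.02654894  0.00825304] [-0.1846686   0.49349056 11.08931392]
```

```bash
python3 -m inch '0 0 4 0 0 0 5; 0 0 4 0 0 0 5; 0 0 3 0 0 0 5; 0 0 2 0 0 0 5; 0 0 0 0 0 0 5'; python3 -c "
from plant import arm;s=arm.sense();print(s['ft_torque'],s['wrist_force'])"
```

```text
time: 15.8
position: [0.5545, 0.0893, 0.0776]
ee_rot: [[0.756, 0.654, 0.003], [0.654, -0.756, 0.001], [0.003, 0.001, -1.0]]
wrist_force: [-0.6, -0.4, 11.7]
finger_gap: 0.0072
finger_force: 63.2
[-0.0470088  -0.01923534 -0.00479078] [-0.63801185 -0.37573157 11.67120069]
```

```bash
python3 -m inch '0 0 0 0 0 3 5; 0 0 0 0 0 3 5; 0 0 0 0 0 3 5; 0 0 0 0 0 3 5; 0 0 0 0 0 0 5'
```

```text
time: 16.3
position: [0.5535, 0.0889, 0.0888]
ee_rot: [[0.757, 0.654, 0.001], [0.654, -0.757, 0.0], [0.001, 0.001, -1.0]]
wrist_force: [-0.1, 1.0, 3.5]
finger_gap: 0.0071
finger_force: 60.5
```

```bash
python3 -m inch '0 0 0 0 0 1 5; 0 0 0 0 0 1 5; 0 0 0 0 0 1 5; 0 0 0 0 0 0 5; 0 0 0 0 0 0 5'
```

```text
time: 16.8
position: [0.553, 0.0883, 0.0912]
ee_rot: [[0.757, 0.654, -0.0], [0.654, -0.757, -0.0], [-0.0, 0.0, -1.0]]
wrist_force: [0.0, 0.7, 3.9]
finger_gap: 0.0072
finger_force: 60.1
```

```bash
python3 -m inch '0 0 0 0 0 1 5; 0 0 0 0 0 1 5; 0 0 0 0 0 1 5; 0 0 0 0 0 0 5; 0 0 0 0 0 0 5'
```

```text
time: 17.3
position: [0.553, 0.0883, 0.0942]
ee_rot: [[0.757, 0.654, -0.0], [0.654, -0.757, -0.0], [-0.0, 0.0, -1.0]]
wrist_force: [0.1, 0.0, 2.5]
finger_gap: 0.0075
finger_force: 59.5
```

```bash
python3 -m inch '0 0 0 0 0 1 5; 0 0 0 0 0 1 5; 0 0 0 0 0 1 5; 0 0 0 0 0 0 5; 0 0 0 0 0 0 5'
```

```text
time: 17.8
position: [0.553, 0.0883, 0.0972]
ee_rot: [[0.757, 0.654, -0.0], [0.654, -0.757, -0.0], [-0.0, 0.0, -1.0]]
wrist_force: [-0.2, 0.5, -0.9]
finger_gap: 0.0072
finger_force: 58.7
```

```bash
python3 -m inch '0 0 0 0 0 3 5; 0 0 0 0 0 3 5; 0 0 0 0 0 3 5; 0 0 0 0 0 3 5; 0 0 0 0 0 3 5'
```

```text
time: 18.3
position: [0.5532, 0.0883, 0.1126]
ee_rot: [[0.757, 0.654, 0.0], [0.654, -0.757, -0.0], [-0.0, 0.001, -1.0]]
wrist_force: [0.4, 0.6, -0.8]
finger_gap: 0.0068
finger_force: 58.7
```

```bash
python3 -m inch '0 0 0 0 0 12 5; 0 0 0 0 0 20 5; 0 0 0 0 0 20 5; 0 0 0 0 0 20 5; 0 0 0 0 0 0 5'; python3 - <<'E'
from h import *
s=arm.sense(); K=cal("wrist",s); im=arm.capture("wrist")
cv2.imwrite("pics/w4.png",im[:,:,::-1])
for r in arm.spot_point("park_block","wrist")[:2]: print(r["uv"],r["score"],atz("w",r["uv"],0,K))
T=cal("top");im=arm.capture("top")
for r in arm.spot_point("park_block","top")[:2]: print(r["uv"],r["score"],atz("w",r["uv"],0,T))
E
```

```text
time: 18.8
position: [0.5549, 0.0892, 0.1876]
ee_rot: [[0.757, 0.654, 0.006], [0.654, -0.757, 0.0], [0.004, 0.004, -1.0]]
wrist_force: [0.5, 1.1, -1.3]
finger_gap: 0.0076
finger_force: 58.7
[110.2, 119.2] 0.81 [0.49672694 0.23706946 0.        ]
[218.2, 247.6] 0.81 [0.48874254 0.23440541 0.        ]
```

View pics/w4.png

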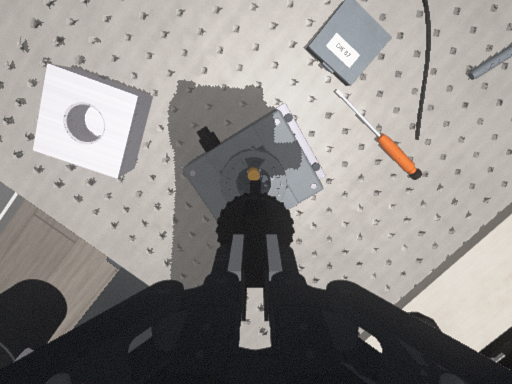

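The carrier is held free of the box, with its fuse tip at (253,174). The block's hole rim spans about columns 64–105 and rows 103–143.

```bash
python3 - <<'E'
from h import *
s=arm.sense(); K=cal("wrist",s)
print(s["position"],"hole",atz("w",(84.5,123),.045,K))
f=atz("w",(253,174),s["position"][2]-.0497-.022,K); print("fuse tip",f)
E
```

```text
[0.55250809 0.08799332 0.18347349] hole [0.49172868 0.23706231 0.045     ]
fuse tip [0.56736239 0.10198976 0.11177349]
```

```bash
python3 -m inch '0 0 0 -13 30 0 5; 0 0 0 -13 30 0 5; 0 0 0 -13 30 0 5; 0 0 0 -12 30 0 5; 0 0 0 -10 29 0 5'; python3 -m inch '0 0 0 0 0 -10 5; 0 0 0 0 0 -15 5; 0 0 0 0 0 -15 5; 0 0 0 0 0 0 5; 0 0 0 0 0 0 5'; python3 - <<'E'
from h import *
s=arm.sense(); K=cal("wrist",s); im=arm.capture("wrist")
cv2.imwrite("pics/w5.png",im[:,:,::-1]); print(s["position"])
p=s["position"]; print("pred hole px",proj(np.r_[p[:2],.045],K))
E
```

```text
time: 19.5
position: [0.4907, 0.2382, 0.1833]
ee_rot: [[0.756, 0.654, -0.002], [0.654, -0.756, -0.001], [-0.002, -0.0, -1.0]]
wrist_force: [0.8, -0.4, -1.6]
finger_gap: 0.0076
finger_force: 58.7
time: 20.0
position: [0.4921, 0.2363, 0.1434]
ee_rot: [[0.758, 0.653, -0.002], [0.653, -0.758, -0.001], [-0.002, -0.0, -1.0]]
wrist_force: [1.3, 0.0, -0.5]
finger_gap: 0.0078
finger_force: 58.8
[0.49210143 0.23631182 0.14337413]
pred hole px [np.float64(254.2863399531726), np.float64(190.5908684616832)]
```

View pics/w5.png

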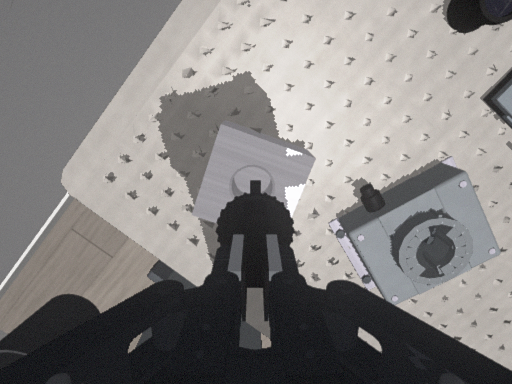

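```bash
python3 - <<'E'
import cv2
im=cv2.imread("pics/w5.png")[110:240,180:330]; im=cv2.convertScaleAbs(im,alpha=1.4)
cv2.imwrite("pics/w5c.png",cv2.resize(im,None,fx=4.5,fy=4.5,interpolation=cv2.INTER_CUBIC))
E
```

```text
(no output)
```

View pics/w5c.png

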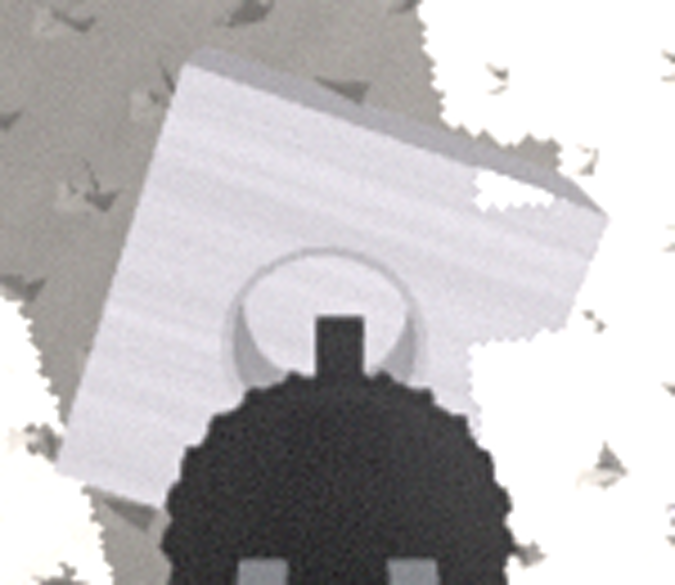

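The rim is centred at crop (325,345), i.e. full (252.2,186.7), and the lug end is at full (255.6,180.2). I'll compute the offset from these.

```bash
python3 - <<'E'
from h import *
s=arm.sense(); K=cal("wrist",s); p=s["position"];R=s["ee_rot"]
h=atz("w",(252.2,186.7),.045,K)
print("hole",h,(R.T@(h-p)*1000).round(1))
for zz in (.0497,.0457):
    l=atz("w",(255.6,180.2),p[2]-zz,K); print("lug end tool",(R.T@(l-p)*1000).round(1))
print("corner check: block centre", p)
E
```

```text
hole [0.49381781 0.2401836  0.045     ] [ 3.3 -1.7 99.1]
lug end tool [21.5  1.  49.7]
lug end tool [22.5  1.  45.7]
corner check: block centre [0.49244204 0.23677095 0.14405948]
```

```bash
python3 -m inch '0 0 0 0.5 4 0 5; 0 0 0 0 0 -10 5; 0 0 0 0 0 -10 5; 0 0 0 0 0 -10 5; 0 0 0 0 0 -10 5'; python3 -m inch '0 0 0 0 0 -3 5; 0 0 0 0 0 -2 5; 0 0 0 0 0 0 5; 0 0 0 0 0 0 5; 0 0 0 0 0 0 5'
```

```text
time: 20.55
position: [0.4923, 0.2411, 0.1031]
ee_rot: [[0.757, 0.654, -0.001], [0.654, -0.757, -0.001], [-0.001, 0.0, -1.0]]
wrist_force: [0.0, -0.6, -0.6]
finger_gap: 0.0073
finger_force: 58.8
time: 21.05
position: [0.4929, 0.2415, 0.0997]
ee_rot: [[0.757, 0.654, 0.001], [0.654, -0.757, -0.0], [0.001, 0.001, -1.0]]
wrist_force: [-0.0, -0.1, -0.9]
finger_gap: 0.0075
finger_force: 58.8
```

```bash
python3 -m inch '0 0 0 0 0 -1 5; 0 0 0 0 0 -1 5; 0 0 0 0 0 0 5; 0 0 0 0 0 0 5; 0 0 0 0 0 0 5'
```

```text
time: 21.55
position: [0.4926, 0.2414, 0.0973]
ee_rot: [[0.757, 0.654, 0.0], [0.654, -0.757, -0.0], [-0.0, 0.0, -1.0]]
wrist_force: [-1.1, 0.4, -1.1]
finger_gap: 0.0071
finger_force: 58.8
```

```bash
python3 -m inch '0 0 0 0 0 -1 5; 0 0 0 0 0 -0.5 5; 0 0 0 0 0 0 5; 0 0 0 0 0 0 5; 0 0 0 0 0 0 5'
```

```text
time: 22.05
position: [0.4926, 0.2414, 0.0958]
ee_rot: [[0.757, 0.654, 0.0], [0.654, -0.757, -0.0], [-0.0, 0.0, -1.0]]
wrist_force: [-0.3, 0.2, -0.3]
finger_gap: 0.0073
finger_force: 58.8
```

```bash
python3 -m inch '0 0 0 0 0 -0.5 5; 0 0 0 0 0 -0.5 5; 0 0 0 0 0 0 5; 0 0 0 0 0 0 5; 0 0 0 0 0 0 5'
```

```text
time: 22.55
position: [0.4926, 0.2414, 0.0948]
ee_rot: [[0.757, 0.654, 0.0], [0.654, -0.757, -0.0], [-0.0, 0.0, -1.0]]
wrist_force: [0.1, -0.3, -1.6]
finger_gap: 0.0071
finger_force: 58.8
```

```bash
python3 -m inch '0 0 0 0 0 -0.5 5; 0 0 0 0 0 -0.5 5; 0 0 0 0 0 0 5; 0 0 0 0 0 0 5; 0 0 0 0 0 0 5'
```

```text
time: 23.05
position: [0.4929, 0.2415, 0.0945]
ee_rot: [[0.757, 0.654, 0.001], [0.654, -0.757, -0.0], [0.0, 0.001, -1.0]]
wrist_force: [-0.7, -0.7, 5.9]
finger_gap: 0.0072
finger_force: 61.1
```

```bash
python3 -m inch '0 0 0 0 0 -0.5 5; 0 0 0 0 0 -0.5 5; 0 0 0 0 0 0 5; 0 0 0 0 0 0 5; 0 0 0 0 0 0 5'
```

```text
time: 23.55
position: [0.493, 0.2417, 0.0943]
ee_rot: [[0.757, 0.654, 0.002], [0.654, -0.757, -0.001], [0.001, 0.002, -1.0]]
wrist_force: [-3.1, -2.5, 11.6]
finger_gap: 0.0073
finger_force: 63.2
```

```bash
python3 -m inch '0 0 0 0 0 0.7 5; 0 0 0 0 0 0.5 5; 0 0 0 0 0 0 10; 0 0 0 0 0 0 14; 0 0 0 0 0 0 20'; python3 -m inch '0 0 0 0 0 0 40; 0 0 0 0 0 0 40; 0 0 0 0 0 0 40; 0 0 0 0 0 5 40; 0 0 0 0 0 5 40'; python3 -m inch '0 0 0 0 0 10 40; 0 0 0 0 0 20 40; 0 0 0 0 0 30 40; 0 0 0 0 0 30 40; 0 0 0 0 0 30 40'; python3 - <<'E'
from h import *
s=arm.sense(); K=cal("wrist",s); im=arm.capture("wrist"); t=arm.capture("top"); 
sd=arm.capture("side")
a=cv2.resize(im[100:300,150:350,::-1],(400,400)); b=cv2.resize(sd[140:220,230:310,::-1],(400,400),interpolation=cv2.INTER_CUBIC)
cv2.imwrite("pics/end.png",cv2.hconcat([a,b]))
for n,Kk in(("wrist",K),("top",cal("top")),("side",cal("side"))):
  for t,z in(("grip",.094),("fuse_carrier",.045),("park_block",0)):
    for r in arm.spot_point(t,n)[:1]: print(n,t,np.round(r["uv"]),round(r["score"],2),atz("w",r["uv"],z,Kk).round(4))
E
```

```text
time: 24.05
position: [0.4925, 0.2413, 0.0936]
ee_rot: [[0.757, 0.654, -0.0], [0.654, -0.757, -0.0], [-0.0, 0.0, -1.0]]
wrist_force: [-0.9, -0.6, -0.5]
finger_gap: 0.02
finger_force: 0.0
time: 24.55
position: [0.4926, 0.2414, 0.1043]
ee_rot: [[0.757, 0.654, -0.0], [0.654, -0.757, -0.0], [-0.0, 0.0, -1.0]]
wrist_force: [-0.3, 0.8, 0.3]
finger_gap: 0.0402
finger_force: 0.0
time: 25.05
position: [0.4925, 0.2415, 0.226]
ee_rot: [[0.756, 0.654, 0.001], [0.654, -0.756, -0.0], [0.0, 0.001, -1.0]]
wrist_force: [1.0, -0.4, -0.3]
finger_gap: 0.0401
finger_force: 0.0
wrist grip [255. 179.] 0.88 [0.4938 0.2422 0.094 ]
wrist fuse_carrier [255. 171.] 0.77 [0.4916 0.2392 0.045 ]
wrist park_block [259. 162.] 0.66 [0.4954 0.2365 0.    ]
top fuse_carrier [227. 146.] 0.63 [0.711  0.2492 0.045 ]
side grip [277. 160.] 0.77 [0.4991 0.241  0.094 ]
side fuse_carrier [276. 178.] 0.56 [0.4939 0.2417 0.045 ]
side park_block [277. 195.] 0.79 [0.4948 0.2454 0.    ]
```

View pics/end.png

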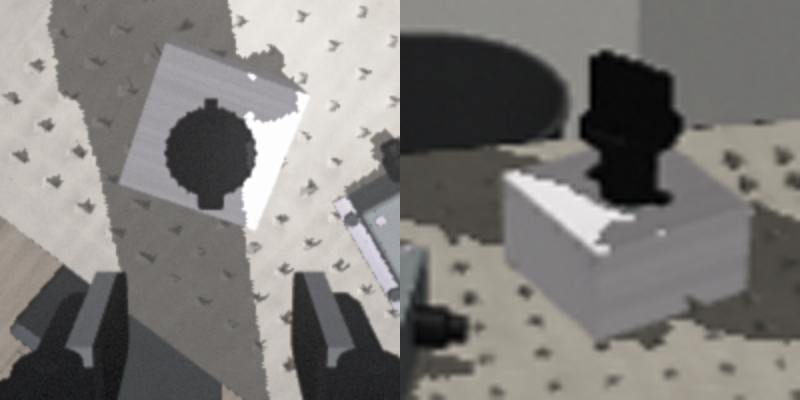

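The carrier stands upright in the block with its lugs on the top face. In the wrist crop the flange is at (210,148) and the block's centre at (211,137). A quick numeric check of the centring, then I'll hand in.

```bash
python3 - <<'E'
from h import *
s=arm.sense(); K=cal("wrist",s)
a=atz("w",(255.5,168.5),.045,K); b=atz("w",(255,174),.081,K); print(a,b,np.linalg.norm((a-b)[:2]))
if np.linalg.norm((a-b)[:2])<.0045: print(arm.sign_off())
E
```

```text
[0.49393059 0.24116681 0.045     ] [0.49548917 0.24324181 0.081     ] 0.0025951473305260435
the job is handed in; nothing more can be done
None
```

I took the fuse carrier out of the fuse box, stood it upright in the parking block hole, let go and handed the job in at about 25 s of the 61 s allowed. The last pictures put it about 2.6 mm off the hole's centre (limit 5 mm), and pressing and turning never read more than 13 N at the wrist (limit 30 N). The grader's verdict was not shown.

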